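Close the blow-off box and hold its extraction gate half open

ROBOT

A 6-joint arm with a two-finger parallel gripper is mounted at the origin on the work surface. World frame = base frame: x ahead of the robot, y to its left, z up, the work surface at z = 0. Lengths are in m, angles in rad, forces in N, time in s.
With the tool pointing down it reaches from about 0.35 to 0.975 m from the base axis. Payload 4.9 kg.
Tool frame: the origin (TCP) lies at the centre of the arm's flange, where the gripper is bolted on; the fingertips stand 173 mm ahead of it and the grasp point (between the pads) lies 155 mm ahead of it (ctrl.finger_overhang is the distance from the TCP to the fingertips, in m); z points along the fingers, y is the direction in which the jaws open and shut (so a half turn about z gives the same grasp; the last joint's range is limited). The gripper opens to 85 mm and grips with 20 to 120 N. Pads are 22 mm wide; open, the fingers measure 114 mm over their backs; the gripper's body (76 mm by 85 mm) begins 54 mm behind the grasp point. The pads swing forward as they close: fully open they stand 13 mm farther back than shut.
Start: joints at [1.021, 0.053, 1.613, -0, 1.476, -0.119], TCP at [0.261, 0.568, 0.405] pointing down, gripper open.
Joint ranges: [-3.01, 3.01], [-1.01, 2.22], [0.06, 2.58], [-1.02, 4.17], [0.09, 2.62], [-3.14, 3.14]. Speed limits (rad/s): [2.57, 2.57, 3.14, 3.14, 3.14, 3.14].

INTERFACE

Orientations are given as a rotation vector (axis times angle).
In Python, from station import ctrl, eyes, spotter gives the robot as it stands.
- The arm moves only by the shell command python3 -m crank 'ROWS' [FORCE]. ROWS is JSON, a list of rows, each a list of 7 numbers: the turn, a rotation vector about the tool's x, y, z in rad, then the shift along the tool's x, y, z in mm, then the closure, from -1 (fully open) to 1 (shut). A call has 1 to 8 rows; each row shifts and turns the pose as measured when the row begins, along the tool's axes as they then stand; what a row does not reach is not made up. A row lasts 1/12 s, in which the tool goes at most 41.7 mm and 7.16 degrees, less where a joint would pass 70% of its speed; a pose out of reach is approached as far as the arm can. A call is refused whole if a number of a shift passes 41.7 or a number of a turn 0.125, either way. A call with a gripper value outside its range is refused whole. The fingers move at their own pace and stop on an object; FORCE is the grip in N (left out, the last holds). Time passes only in rows, so rows that do not move let the fingers close. It gives the time, the measured TCP pose, the force and the opening at its end, in the units of the state.
- ctrl.get_obs(): the state, without advancing time (a new reading comes with each control period).
- eyes.get_image(name): name is "side" or "top"; returns a dict with "image" (384x512x3 uint8, red, green, blue), "vertical_fov" (degrees; the focal length in pixels is half the picture's height over the tangent of half this angle, whatever the lens; pixels are square), "cx", "cy" (the principal point, pixels), "dist" ([k1, k2, p1, p2, k3] as OpenCV has them; the pictures are not rectified), "rvec" (rotation vector, rad) and "tvec" (3), from world to camera coordinates, as OpenCV has them. Camera axes: x right, y down, z forward; pixel columns grow to the right and rows downward; lengths in m; the calibration is good to about 2 mm. A picture is of the moment at which its call begins. There is no depth.
- ctrl.finish_job(): hands the job in, once; it reports no verdict.
Trained networks look in a picture, given as the dict that the camera call returned (one of the last four; its "shot" number tells which), for a name from the list of things; names that differ only in an ending like _2 or _b are one class to them, and where a whole thing is asked for, a point or a joint stands for the part that bears it (a point fixed in the world has none). Each returns a list of dicts, best first, with "confidence" (0 to 1); they miss things now and then, are a little off and sometimes report something else, mostly with a low value. They report only what shows in the picture. A call takes as long as a camera call.
- spotter.look_for(query, picture): "centre" ([x, y, z] in m, in world coordinates, good to about 4 mm: the middle of the surface that is visible of it).
- spotter.outline_of(query, picture): "region" (384x512 bool, what is visible of it).
- spotter.mark_of(query, picture): "centre" ([x, y, z] in m, in world coordinates, good to about 4 mm: a listed point, or the origin of a listed thing).
The state is a dict: "t": time; "q": joint angles; "dq": joint speeds; "effort": joint torques, N m; "tool_pos": TCP position; "tool_rot": TCP orientation; "contact_force": force on the tool from outside, world axes, zero at the start; "wrist_torque": the same for the moment, N m; "opening": finger opening in m.
Only numpy, scipy, OpenCV 4.12 (cv2) and the standard library are available. Lean on these libraries where they do the work, as an engineer would, in place of code of your own. Each camera call takes 0.05 s, during which the arm holds its last target.

TASK

The two turned parts are already lying in the grey blow-off box: swing its clear lid down gently until it is fully shut, and only then pull the red T-handle of the sprung extraction gate beside it, out towards the front of the box, until the gate is half open with its pointer at the yellow half mark. Finish while still holding the T-handle there against the spring, steadily, because the gate snaps shut if it is let go. On the way never draw the gate beyond three quarters open, and leave everything else on the bench where it is.

Things in the scene. Friction and masses are not known exactly. Their poses are not given: they have to be found in the camera images.
- blowbox: Fixed grey sheet-metal blow-off box, one machine with its duct and gate, turned by some yaw. Origin on the bench; x points from the box's front to its back (away from the robot), y to its left, z up. Open-topped chamber 210 (x) by 280 (y) by 120 mm high, 5 mm walls, centred at y = +120 mm. A 56 mm duct leaves its right wall, 70 mm up, passes the gate and bends down into the bench at y = -165 mm.
- lid (a joint): Lid angle in rad: 0 fully shut, flat on the box rim; positive swung up and back; starts at 0.65 to 1.0. Stiff friction hinge: the lid stays where it is left and must be moved all the way down (about 1 to 5 N at the front edge), by pressing on its outer face near the front edge or by pinching the lip.
- lid_hinge (a point): Middle of the lid's hinge line at the back rim of the chamber, 124 mm above the bench. The line runs along the box's y axis; the lid swings about it.
- lid_edge (a point): On the lid's outer (upper) face, middle of the black rubber grip lip at its front edge: 10 mm from the free edge, 230 mm from the hinge line; the outer face lies 5 mm above the hinge line when shut. Lid 280 mm wide along y, 8 to 9 mm thick, clear pane in a grey frame whose front strip, lip included, is 75 mm deep. Shut, the lip overhangs the front wall by 30 mm.
- gate (a joint): Opening of the extraction gate in m: 0 shut, 0.060 fully open, half open 0.030. The flat steel shutter slides straight out of its housing along the box's -x axis, towards the front. A spring inside pulls it shut: about 3 N at the start, 8 N at half, 13 N at full travel, plus about 1 N of friction; let go, it snaps shut.
- gate_grip (a point): Centre of the gate's red T-bar: round, 18 mm thick, 70 mm long, level along the box's y axis, 145 mm above the bench, on a bracket (16 mm in x, 10 in y) on the shutter's front end; moves with it. Gate shut: x = -100, y = -100 mm of the box, 50 mm in front of the aluminium gate housing (100 by 24 mm in plan, top 115 mm up). A red pointer below it, 95 mm up, reaches right over the scale arm.
- half_mark (a point): Middle of the yellow half-open line on the flat aluminium scale arm (top 86 mm above the bench) that runs forward on the right of the gate, with black lines every 10 mm. At half open the red pointer and the T-bar's axis are exactly over this line, at the same x of the box.
- hub: Turned steel hub with a flange, 84 mm across, 45 mm high, lying loose on the work floor in the box; stays there. Origin at its underside.
- bush: Brass bush, 44 mm across, 35 mm high, standing loose on the work floor in the box; stays there. Origin at its underside.
- keystand: Bystander: black hex-key stand 85 by 200 mm with blue and black T-handle keys, up to 220 mm high. Origin at its underside.
- tkey: Bystander: loose T-handle hex key with a blue handle, 170 mm long, lying on the bench.
- greasegun: Bystander: grey lever grease gun, 450 mm long, 56 mm thick, lying on the bench.
- spanner: Bystander: steel combination spanner, 170 mm long, 8 mm thick, lying on the bench.
- tape: Bystander: black tape measure, 70 by 40 by 62 mm, standing on the bench.
- driver: Bystander: blue-handled screwdriver, 200 mm long, lying on the bench.

How it is judged:
By the outcome, as a careful person would: the job done as asked, in the order asked, and still so for the second after the job is handed in, while the arm keeps its last pose, push and grip.
It also fails if it takes over 51 s, if anything falls off the work surface, if the arm or the gripper's body presses on something with over 40 N, if the wrist force passes 120 N, or if a joint passes its speed limit or range.

## Working session

There is one attempt and no reset: what is moved stays moved. The work goes in short steps, Python scripts to look and compute and a shell command to move; the robot and the scene stay as the last step left them, time stands still between calls to the robot, and variables do not carry over. Pictures are saved under pics/ and viewed, and the job is handed in when it is done.

```bash
ls; mkdir -p pics; python3 - <<'E'
from station import ctrl, eyes, spotter
import cv2, numpy as np
print(ctrl.get_obs(), ctrl.finger_overhang)
for n in ["side","top"]:
    p=eyes.get_image(n)
    cv2.imwrite(f"pics/{n}0.png",p["image"][:,:,::-1])
    print({k:v for k,v in p.items() if k!="image"})
    for q in ["blowbox","lid_hinge","lid_edge","gate_grip","half_mark"]:
        r=spotter.mark_of(q,p)
        print(n,q,[(np.round(a["centre"],4).tolist(),round(a["confidence"],2)) for a in r[:2]])
E
```

```text
pics
{'t': 0.0, 'q': array([ 1.02096334e+00,  5.33872637e-02,  1.61430814e+00, -4.83616055e-06,
        1.47600875e+00, -1.19019777e-01]), 'dq': array([ 0.00131937, -0.00108178, -0.00015859,  0.00211138, -0.00065366,
        0.00072922]), 'effort': array([ 2.83047648e-04, -3.93656337e+01, -3.70189762e+01, -7.70815041e-05,
        6.67728775e-03, -1.45015076e-05]), 'tool_pos': array([0.26087626, 0.56765592, 0.40343534]), 'tool_rot': array([-0.67135043, -3.06831511,  0.00313478]), 'contact_force': array([-1.04843713,  0.12673917, -0.28137191]), 'wrist_torque': array([ 0.01532366, -0.05093251, -0.01484864]), 'opening': 0.08548740946675348} 0.1734
{'vertical_fov': 56.839792490221235, 'cx': 259.5874976242316, 'cy': 192.2429808914603, 'dist': array([0.02574163, 0.        , 0.        , 0.        , 0.        ]), 'rvec': array([ 0.51655559, -2.7984145 ,  1.03900558]), 'tvec': array([0.49378498, 0.24818552, 1.04748711]), 'shot': 1}
side blowbox [([0.6521, -0.0154, 0.0022], 0.93)]
side lid_hinge [([0.7706, 0.0887, 0.1277], 0.89)]
side lid_edge [([0.6052, 0.1132, 0.2839], 0.68), ([0.7713, 0.0878, 0.124], 0.52)]
side gate_grip [([0.5364, -0.1039, 0.1452], 0.89)]
side half_mark [([0.5087, -0.157, 0.0875], 0.9)]
{'vertical_fov': 44.532731075321095, 'cx': 261.52765070391996, 'cy': 189.45142635924515, 'dist': array([-0.04208057,  0.        ,  0.        ,  0.        ,  0.        ]), 'rvec': array([ 2.11881626, -2.14355918,  0.15174154]), 'tvec': array([-0.00358298,  0.52985224,  1.6976722 ]), 'shot': 2}
top blowbox [([0.65, -0.0165, -0.0008], 0.76)]
top lid_hinge [([0.7755, 0.0907, 0.1278], 0.96)]
top lid_edge [([0.6032, 0.1111, 0.2821], 0.89), ([0.3856, -0.0058, -0.0011], 0.41)]
top gate_grip [([0.5398, -0.1071, 0.1455], 0.48)]
top half_mark [([0.5057, -0.1543, 0.0891], 0.83)]
```

View pics/side0.png

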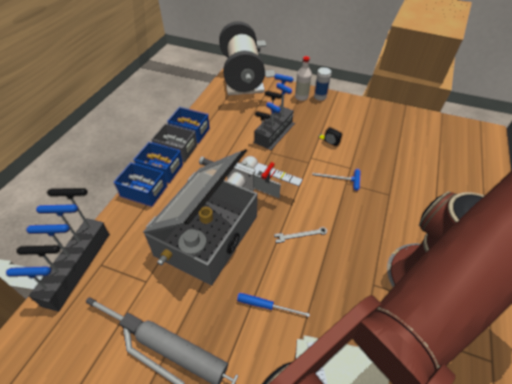

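View pics/top0.png

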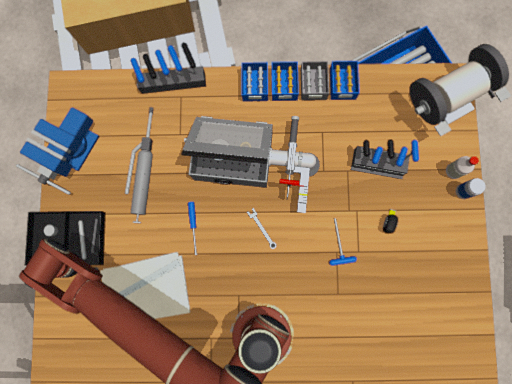

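Side view: grey box near (205,230), with its lid raised and both parts inside. The red T is at (268,170). Top view: box at (230,150), red T at (290,183), and the yellow/white scale arm to its right. Next I'll fit the box pose.

```bash
cat > h.py <<'E'
from station import ctrl, eyes, spotter
import cv2, numpy as np
from scipy.spatial.transform import Rotation as R
from scipy.optimize import least_squares
import json,sys
def fit(obs):
    # obs: list (name, xyz)
    loc={"blowbox":[0,0],"lid_hinge":[.105,.12],"gate_grip":[-.1,-.1]}
    def f(v):
        c,s=np.cos(v[2]),np.sin(v[2]);M=np.array([[c,-s],[s,c]]);out=[]
        for n,p in obs:
            p=np.array(p[:2]);b=M.T@(p-v[:2])
            if n in loc: out+=list(b-loc[n])
            elif n=="half_mark": out.append(b[0]+.13)
            elif n=="lid_edge": out.append(b[1]-.12)
        return out
    r=least_squares(f,[.65,-.016,-.13],loss="soft_l1",f_scale=.004)
    return r.x,np.round(np.array(r.fun)*1000,1)
def box():
    return json.load(open("box.json"))
def b2w(b):
    x,y,t=box();c,s=np.cos(t),np.sin(t)
    return np.array([x+c*b[0]-s*b[1],y+s*b[0]+c*b[1],b[2]])
def w2b(p):
    x,y,t=box();c,s=np.cos(t),np.sin(t);d=np.array(p)-[x,y,0]
    return np.array([c*d[0]+s*d[1],-s*d[0]+c*d[1],d[2]])
def todo(btip,over=.1734):
    """target tip in box coords, tool straight down with tool y along box +-x; prints tool-frame rest (mm, rad)"""
    o=ctrl.get_obs();t=box()[2]
    T=b2w(btip)+[0,0,over]
    Rc=R.from_rotvec(o["tool_rot"])
    best=None
    for sg in (1,-1):
        yy=sg*np.array([np.cos(t),np.sin(t),0]);z=np.array([0,0,-1.]);x=np.cross(yy,z)
        rv=(Rc.inv()*R.from_matrix(np.c_[x,yy,z])).as_rotvec()
        if best is None or np.linalg.norm(rv)<np.linalg.norm(best): best=rv
    print("t",round(o["t"],2),"tip box mm",np.round(1000*w2b(o["tool_pos"]+Rc.apply([0,0,over])),1),"F",np.round(o["contact_force"],1),"open",round(o["opening"],4))
    print(" rest rot",np.round(best,3),"shift world",np.round(1000*(T-o["tool_pos"]),1),"shift tool",np.round(Rc.inv().apply(1000*(T-o["tool_pos"])),1))
    print(" q",np.round(o["q"],2))
E
python3 - <<'E'
from h import *
obs=[];E=[]
for n in ["side","top"]:
    p=eyes.get_image(n)
    for q in ["blowbox","lid_hinge","lid_edge","gate_grip","half_mark"]:
        r=spotter.mark_of(q,p)
        if r:
            obs.append((q,r[0]["centre"]));print(n,q,np.round(r[0]["centre"],4))
            if q=="lid_edge":E.append(r[0]["centre"])
obs+=[("blowbox",[.6521,-.0154]),("blowbox",[.65,-.0165]),("lid_hinge",[.7706,.0887]),("lid_hinge",[.7755,.0907]),("gate_grip",[.5364,-.1039]),("gate_grip",[.5398,-.1071]),("half_mark",[.5087,-.157]),("half_mark",[.5057,-.1543])]
v,res=fit(obs);print(v,res);json.dump(list(v),open("box.json","w"))
e=w2b(np.mean(E,0));print("edge box",e,"hinge angle",np.arctan2(e[2]-.124,.105-e[0])-.0217)
todo([-.07,.12,.33])
E
```

```text
side blowbox [ 6.531e-01 -1.610e-02  4.000e-04]
side lid_hinge [0.7694 0.0893 0.1214]
side lid_edge [0.6046 0.1104 0.2831]
side gate_grip [ 0.5368 -0.1035  0.1444]
side half_mark [ 0.5072 -0.1583  0.0871]
top blowbox [ 0.6505 -0.0188 -0.0026]
top lid_hinge [0.7743 0.0926 0.1242]
top lid_edge [0.6014 0.1083 0.2807]
top half_mark [ 0.5045 -0.154   0.0902]
[ 0.65220894 -0.01692101 -0.11808115] [ 0.8  0.9 -1.1 -0.7  0.8 -4.4  0.4  2.7 -1.5 -2.1  3.3  3.1 -1.6 -0.5
 -0.3  1.5 -2.2  0.2  0.1 -1.2  4.8  1.4 -4.8 -0.  -1.  -2.8  4.   0.7]
edge box [-0.06374187  0.11959457  0.2819    ] hinge angle 0.7305184247080112
t 1.2 tip box mm [-457.4  534.6  231.3] F [-0.3 -0.3  0.2] open 0.0853
 rest rot [ 0.    -0.     1.258] shift world [ 335.8 -457.4   98.7] shift tool [-496.2 -275.3  -98.7]
 q [ 1.02  0.05  1.61  0.    1.48 -0.12]
```

```bash
python3 -m crank '[[0,0,0.125,0,0,-35,1],[0,0,0.125,0,0,-35,1],[0,0,0.125,0,0,-30,1],[0,0,0.125,-30,0,-10,1],[0,0,0.125,-30,0,0,1],[0,0,0.125,-30,0,0,1],[0,0,0.125,-30,0,0,1],[0,0,0.125,-30,0,0,1]]' 40; python3 -c "
from h import *
todo([-.052,.12,.31])"
```

```text
t: 1.87
tool_pos: [0.333, 0.4384, 0.5184]
tool_rot: [2.066, 2.366, -0.003]
contact_force: [-0.3, 0.4, 0.4]
opening: -0.0003
t 1.87 tip box mm [-370.7  414.1  345. ] F [-0.3  0.4  0.4] open -0.0003
 rest rot [-0.001  0.002  0.253] shift world [ 281.7 -330.   -35. ] shift tool [-364.9  234.7   35.5]
 q [ 0.79 -0.17  1.64 -0.    1.67  0.65]
```

```bash
python3 -m crank '[[0,0,0.125,-30,19,0,1],[0,0,0.125,-28,24,0,1],[0,0,0,-28,28,0,1],[0,0,0,-28,28,0,1],[0,0,0,-28,28,0,1],[0,0,0,-28,28,0,1],[0,0,0,-28,28,0,1],[0,0,0,-28,28,0,1]]'; python3 -c "
from h import *
todo([-.052,.12,.31])"
```

```text
t: 2.53
tool_pos: [0.5303, 0.1848, 0.522]
tool_rot: [2.345, 2.088, 0.009]
contact_force: [0.9, 1.4, 0.2]
opening: -0.0001
t 2.53 tip box mm [-144.   186.5  348.6] F [0.9 1.4 0.2] open -0.0001
 rest rot [ 0.005 -0.003  0.002] shift world [ 84.4 -76.4 -38.6] shift tool [-66.3  92.5  38.8]
 q [ 0.2  -0.14  1.61  0.    1.67  0.32]
```

```bash
python3 - <<'E'
import numpy as np
for a in np.r_[np.arange(.73,0,-.07),0]:
    for r in (.215,):
        print(round(a,2),np.round([105-1000*r*np.cos(a)+5*np.sin(a),124+1000*r*np.sin(a)+5*np.cos(a)],1))
E
```

```text
0.73 [-51.9 271.1]
0.66 [-61.8 259.8]
0.59 [-70.9 247.8]
0.52 [-79.1 235.2]
0.45 [-86.4 222. ]
0.38 [-92.8 208.4]
0.31 [-98.2 194.3]
0.24 [-102.6  180. ]
0.17 [-106.1  165.3]
0.1 [-108.4  150.4]
0.03 [-109.8  135.4]
0.0 [-110.  129.]
```

```bash
python3 -m crank '[[0,0,0,-22,30,0,1],[0,0,0,-22,30,5,1],[0,0,0,-22,32,10,1],[0,0,0,0,5,15,1],[0,0,0,0,0,10,1],[0,0,0,0,0,0,1]]'; python3 - <<'E'
from h import *
p=eyes.get_image("side");cv2.imwrite("pics/s1.png",cv2.resize(p["image"][100:300,100:350,::-1],None,fx=3,fy=3))
todo([-.047,.12,.275])
E
```

```text
t: 3.03
tool_pos: [0.6262, 0.0956, 0.4812]
tool_rot: [2.354, 2.073, 0.011]
contact_force: [-0.5, 0.2, -0.6]
opening: -0.0001
t 3.08 tip box mm [-37.8 109.5 308.7] F [-0.5 -0.4 -0.2] open -0.0001
 rest rot [ 0.009 -0.002 -0.008] shift world [ -6.3  11.7 -33.7] shift tool [10.8 -8.  33.7]
 q [0.03 0.04 1.5  0.   1.59 0.16]
```

View pics/s1.png

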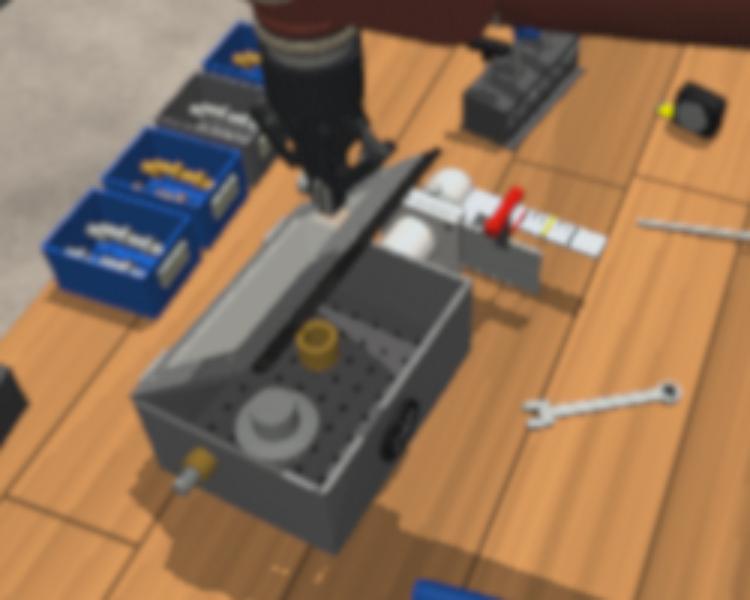

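The closed fingertips sit just above the lid's outer face near its front strip (crop pixel (325,205)). Next: go down to contact, then follow the arc.

```bash
python3 -m crank '[[0,0,0,8,-6,10,1],[0,0,0,2,-6,10,1],[0,0,0,0,-3,8,1],[0,0,0,0,-2,5,1],[0,0,0,0,-4,5,1],[0,0,0,0,-4,5,1]]'; python3 -c "
from h import *
todo([-.052,.12,.260])"
```

```text
t: 3.58
tool_pos: [0.5981, 0.1151, 0.4408]
tool_rot: [2.34, 2.077, 0.023]
contact_force: [1.5, -1.6, 1.1]
opening: 0.0001
t 3.58 tip box mm [-65.9 125.2 267.4] F [ 1.5 -1.6  1.1] open 0.0001
 rest rot [ 0.019 -0.003 -0.001] shift world [16.6 -6.7 -7.4] shift tool [-4.7 17.1  7.7]
 q [ 0.07 -0.01  1.62 -0.    1.52  0.19]
```

```bash
python3 -m crank '[[0.01,0,0,-3,4,8,1],[0.01,0,0,-2,2,8,1],[0,0,0,0,-2,8,1],[0,0,0,0,-3,8,1]]'; python3 -c "
from h import *
todo([-.075,.12,.235])"
```

```text
t: 3.92
tool_pos: [0.5984, 0.1103, 0.4091]
tool_rot: [-2.347, -2.085, -0.008]
contact_force: [0.2, 0.6, 2.2]
opening: 0.0001
t 3.92 tip box mm [-68.2 121.  235.7] F [0.2 0.6 2.2] open 0.0001
 rest rot [ 0.001 -0.005 -0.   ] shift world [-6.5  0.8 -0.7] shift tool [-0.  -6.5  0.7]
 q [0.06 0.01 1.65 0.01 1.48 0.18]
```

```bash
python3 -m crank '[[0,0,0,0,-5,8,1],[0,0,0,0,-4,8,1],[0,0,0,0,-4,8,1],[0,0,0,0,-4,8,1],[0,0,0,0,-4,8,1],[0,0,0,0,-3,8,1]]'; python3 -c "
from h import *
todo([-.095,.12,.180])"
```

```text
t: 4.42
tool_pos: [0.5724, 0.1132, 0.3543]
tool_rot: [-2.348, -2.083, -0.008]
contact_force: [2.4, -0.4, 0.8]
opening: -0.0003
t 4.42 tip box mm [-94.4 120.8 180.9] F [ 2.4 -0.4  0.8] open -0.0003
 rest rot [ 0.001 -0.005 -0.001] shift world [-0.3  0.2 -0.9] shift tool [ 0.2 -0.4  0.9]
 q [ 0.07 -0.01  1.76  0.01  1.39  0.19]
```

```bash
python3 -m crank '[[0,0,0,0,-2,8,1],[0,0,0,0,-2,7,1],[0,0,0,0,-2,7,1],[0,0,0,0,-1,6,1],[0,0,0,0,0,6,1],[0,0,0,0,0,5,1]]'; python3 -c "
from h import *
todo([-.1,.12,.130])"
```

```text
t: 4.92
tool_pos: [0.5632, 0.1145, 0.3094]
tool_rot: [-2.346, -2.082, -0.003]
contact_force: [0.4, 0.4, 1.3]
opening: -0.0003
t 4.92 tip box mm [-104.3  120.8  136. ] F [0.4 0.4 1.3] open -0.0003
 rest rot [-0.002 -0.005 -0.001] shift world [ 3.8 -0.4 -6. ] shift tool [-0.   3.9  6. ]
 q [0.07 0.01 1.82 0.01 1.31 0.19]
```

```bash
python3 -m crank '[[0,0,0,0,0,4,1],[0,0,0,0,0,3,1],[0,0,0,0,0,3,1]]'; python3 -c "
from h import *
todo([-.1,.12,.129])"
```

```text
t: 5.17
tool_pos: [0.5636, 0.1146, 0.3023]
tool_rot: [-2.344, -2.082, 0.001]
contact_force: [-12.5, -2.1, 26.6]
opening: 0.0
t 5.17 tip box mm [-104.4  120.8  128.9] F [-12.5  -2.1  26.6] open 0.0
 rest rot [-0.005 -0.004 -0.001] shift world [ 3.4 -0.6  0.1] shift tool [-0.2  3.4 -0.1]
 q [0.07 0.02 1.82 0.   1.3  0.19]
```

```bash
python3 -m crank '[[0,0,0,0,0,-3,1],[0,0,0,0,0,-15,1],[0,0,0,0,0,-40,1],[0,0,0,-35,0,-40,0.3],[0,0,0,-40,0,-5,-0.3],[0,0,0,-40,0,0,-0.3],[0,0,0,-40,0,0,-0.3],[0,0,0,0,0,0,-0.3]]'; python3 - <<'E'
from h import *
for n in ["side","top"]:
    p=eyes.get_image(n);im=p["image"][100:300,100:350] if n=="side" else p["image"][80:240,160:360]
    cv2.imwrite(f"pics/{n}2.png",cv2.resize(im[:,:,::-1],None,fx=3,fy=3))
    for q in ["lid_edge","gate_grip","half_mark"]:
        r=spotter.mark_of(q,p)
        print(n,q,[(np.round(1000*w2b(a["centre"]),1).tolist(),round(a["confidence"],2)) for a in r[:2]])
todo([-.1,-.1,.18])
E
```

```text
t: 5.83
tool_pos: [0.5467, -0.0377, 0.4042]
tool_rot: [-2.338, -2.091, 0.006]
contact_force: [0.6, 0.1, 0.3]
opening: 0.0555
side lid_edge [([-129.0, 123.1, 127.9], 0.85)]
side gate_grip [([-104.2, -98.9, 141.2], 0.97)]
side half_mark [([-128.9, -156.9, 88.7], 0.95)]
top lid_edge [([-126.3, 123.3, 126.5], 0.92)]
top gate_grip [([-99.5, -100.8, 146.4], 0.57)]
top half_mark [([-130.5, -154.6, 86.0], 0.58)]
t 6.23 tip box mm [-104.   -26.2  229.7] F [0.3 0.4 0.4] open 0.0554
 rest rot [-0.009 -0.004  0.015] shift world [ -6.1 -72.9 -49.7] shift tool [-73.3   1.8  49.4]
 q [-0.19 -0.13  1.79  0.    1.49 -0.09]
```

View pics/side2.png

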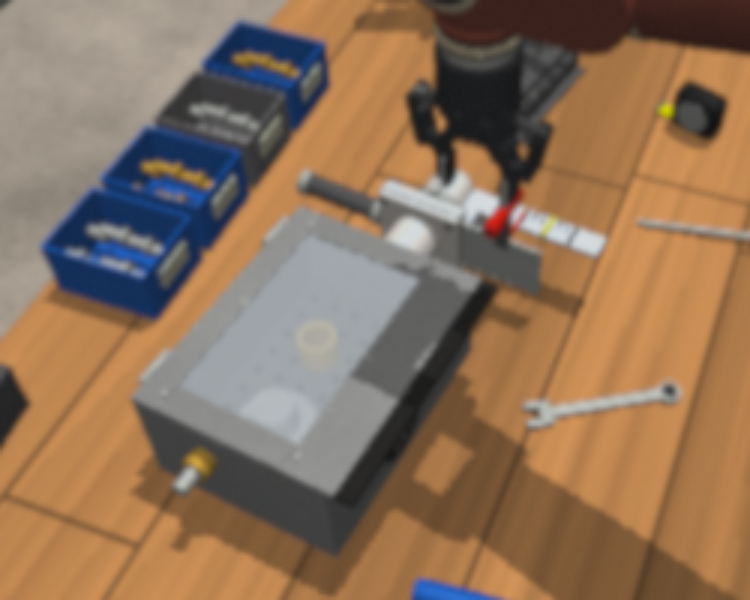

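View pics/top2.png

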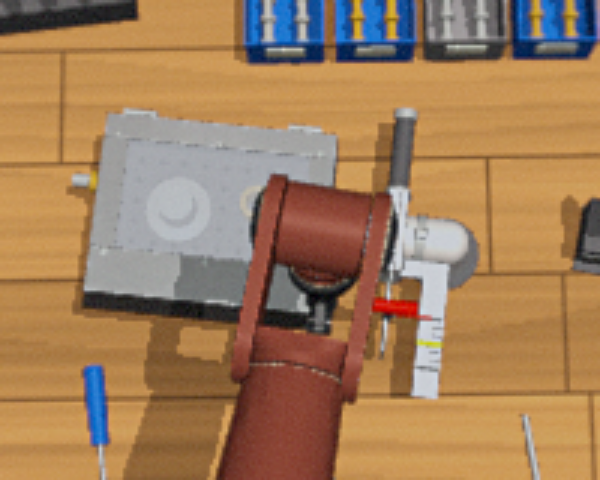

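The lid is flat on the rim (network z 127–128 mm). The red T is at top crop (397,307), with the yellow line at (430,344). Moving over the bar.

```bash
python3 -m crank '[[0,0,0.015,-37,1,0,-0.3],[0,0,0,-30,1,10,-0.3],[-0.009,-0.004,0,-7,0,20,-0.3],[0,0,0,0,0,15,-0.3],[0,0,0,0,0,0,-0.3]]'; python3 - <<'E'
from h import *
p=eyes.get_image("side");cv2.imwrite("pics/s3.png",cv2.resize(p["image"][130:230,200:325,::-1],None,fx=6,fy=6))
todo([-.1,-.1,.129])
E
```

```text
t: 6.65
tool_pos: [0.5424, -0.1025, 0.3573]
tool_rot: [2.335, 2.097, 0.004]
contact_force: [-1.1, 0.4, 0.7]
opening: 0.0551
t 6.7 tip box mm [-97.8 -97.8 185.2] F [-0.  -0.6  0. ] open 0.0554
 rest rot [0.005 0.001 0.011] shift world [ -1.6  -2.1 -56.2] shift tool [-2.2 -1.7 56.2]
 q [-0.32 -0.09  1.83  0.    1.39 -0.21]
```

View pics/s3.png

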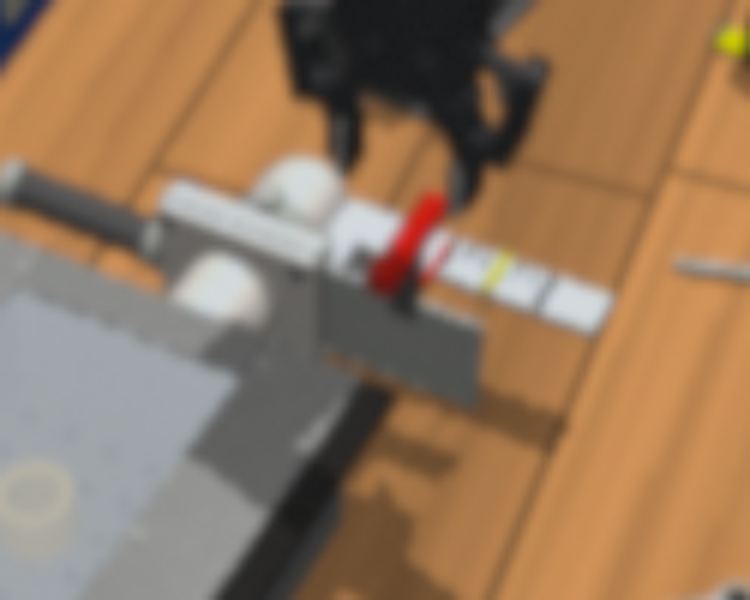

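Fingers hang above and to either side of the bar ((350,160) and (465,195), with the bar at (410,240)). Descending.

```bash
python3 -m crank '[[0.005,0,0.01,-2,-2,15,-0.3],[0,0,0,0,0,15,-0.3],[0,0,0,0,0,14,-0.3],[0,0,0,0,0,10,-0.3],[0,0,0,0,0,0,-0.3]]' 60; python3 - <<'E'
from h import *
p=eyes.get_image("side");cv2.imwrite("pics/s4.png",cv2.resize(p["image"][130:230,200:325,::-1],None,fx=6,fy=6))
todo([-.1,-.1,.129])
E
```

```text
t: 7.12
tool_pos: [0.5421, -0.1014, 0.3048]
tool_rot: [2.34, 2.088, 0.004]
contact_force: [0.3, -0.5, -0.9]
opening: 0.0556
t 7.17 tip box mm [-98.  -97.2 132.4] F [-0.8  0.5  0. ] open 0.0554
 rest rot [0.006 0.002 0.004] shift world [-1.2 -3.  -3.4] shift tool [-3.1 -0.9  3.4]
 q [-0.32 -0.04  1.88 -0.    1.3  -0.21]
```

View pics/s4.png

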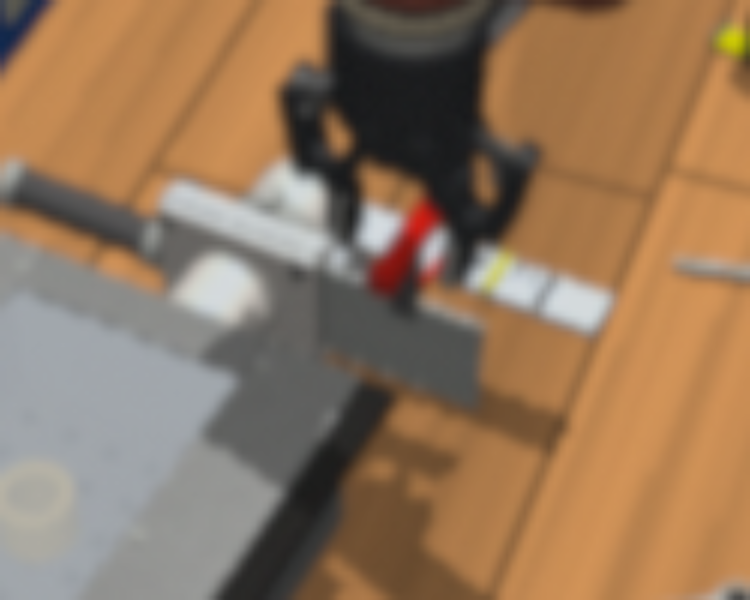

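```bash
python3 -m crank '[[0.006,0,0,-2,-1,3,0.3],[0,0,0,0,0,0,0.55],[0,0,0,0,0,0,1],[0,0,0,0,0,0,1],[0,0,0,0,0,0,1]]' 60; python3 - <<'E'
from h import *
todo([-.13,-.1,.129])
E
```

```text
t: 7.58
tool_pos: [0.5411, -0.1031, 0.3049]
tool_rot: [2.343, 2.092, -0.004]
contact_force: [3.3, -0.6, -5.0]
opening: 0.0155
t 7.58 tip box mm [-100.3  -99.1  131.5] F [ 3.3 -0.6 -5. ] open 0.0155
 rest rot [-0.001  0.002  0.005] shift world [-29.8   2.2  -2.5] shift tool [ -1.2 -29.8   2.5]
 q [-0.32 -0.04  1.88 -0.    1.3  -0.21]
```

```bash
python3 -m crank '[[0,0,0,0,0,0,1],[0,0,0,0,0,0,1]]' 60; python3 - <<'E'
from h import *
p=eyes.get_image("side");cv2.imwrite("pics/s5.png",cv2.resize(p["image"][130:230,200:325,::-1],None,fx=6,fy=6,interpolation=cv2.INTER_CUBIC))
p=eyes.get_image("top");cv2.imwrite("pics/t5.png",cv2.resize(p["image"][130:230,240:340,::-1],None,fx=6,fy=6,interpolation=cv2.INTER_CUBIC))
todo([-.13,-.1,.127])
E
```

```text
t: 7.75
tool_pos: [0.5411, -0.1031, 0.3049]
tool_rot: [2.343, 2.091, -0.003]
contact_force: [-0.3, 0.6, -3.0]
opening: 0.0159
t 7.85 tip box mm [-100.2  -99.1  131.5] F [-0.7  1.1 -1.5] open 0.0159
 rest rot [-0.     0.002  0.005] shift world [-29.8   2.2  -4.5] shift tool [ -1.2 -29.8   4.5]
 q [-0.32 -0.04  1.88 -0.    1.3  -0.21]
```

View pics/s5.png

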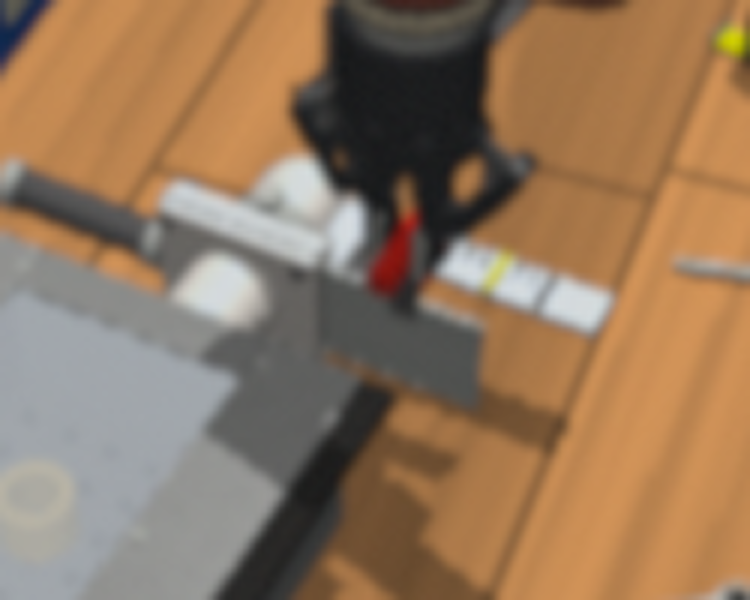

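View pics/t5.png

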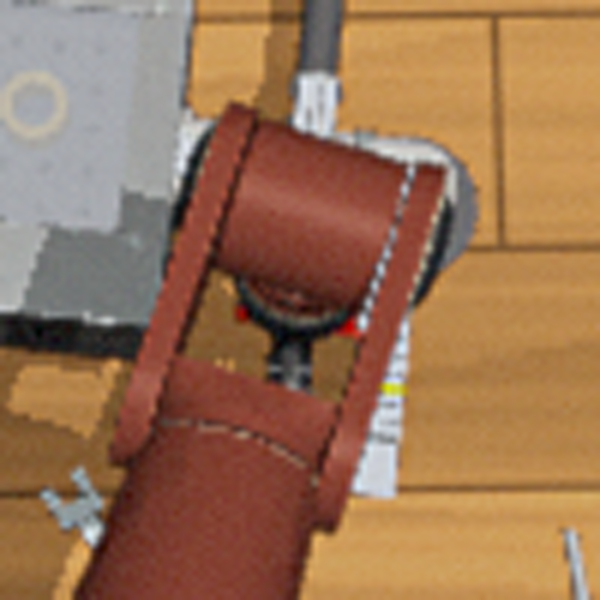

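The bar is clamped at centre (side (400,255)) with the gate still shut, since the pull force is about 0. Pulling.

```bash
python3 -m crank '[[0,0,0,0,-4,0,1],[0,0,0,0,-4,0,1],[0,0,0,0,-4,0,1],[0,0,0,0,-4,0,1],[0,0,0,0,0,0,1]]' 80; python3 - <<'E'
from h import *
todo([-.13,-.1,.127])
E
```

```text
t: 8.27
tool_pos: [0.5257, -0.1013, 0.305]
tool_rot: [2.336, 2.085, 0.009]
contact_force: [4.6, -0.3, -6.1]
opening: 0.0154
t 8.27 tip box mm [-113.6  -99.1  131.6] F [ 4.6 -0.3 -6.1] open 0.0154
 rest rot [0.012 0.002 0.004] shift world [-14.4   0.4  -4.6] shift tool [ -1.2 -14.4   4.4]
 q [-0.33 -0.08  1.92  0.    1.29 -0.22]
```

```bash
python3 -m crank '[[0.006,0,0,0,-4,0,1],[0.006,0,0,0,-3,0,1],[0.004,0,0,0,-3,0,1],[0.002,0,0,0,-1,0,1],[0,0,0,0,0,0,1]]' 80; python3 - <<'E'
from h import *
p=eyes.get_image("side");cv2.imwrite("pics/s6.png",cv2.resize(p["image"][150:210,250:325,::-1],None,fx=10,fy=10,interpolation=cv2.INTER_CUBIC))
todo([-.13,-.1,.127])
for q in ["gate_grip","half_mark"]:
    print(q,[(np.round(1000*w2b(a["centre"]),1),round(a["confidence"],2)) for a in spotter.mark_of(q,p)[:2]])
E
```

```text
t: 8.68
tool_pos: [0.5159, -0.1001, 0.305]
tool_rot: [2.338, 2.085, 0.007]
contact_force: [6.8, -0.5, -6.3]
opening: 0.0154
t 8.73 tip box mm [-123.8  -99.1  131.6] F [ 6.6 -0.4 -6.9] open 0.0156
 rest rot [0.009 0.002 0.004] shift world [-4.7 -0.8 -4.6] shift tool [-1.3 -4.6  4.5]
 q [-0.33 -0.11  1.94 -0.    1.3  -0.22]
gate_grip [(array([-131.4,  -99.8,  143.5]), 0.7)]
half_mark [(array([-129.7, -154.6,   86.2]), 0.82)]
```

View pics/s6.png

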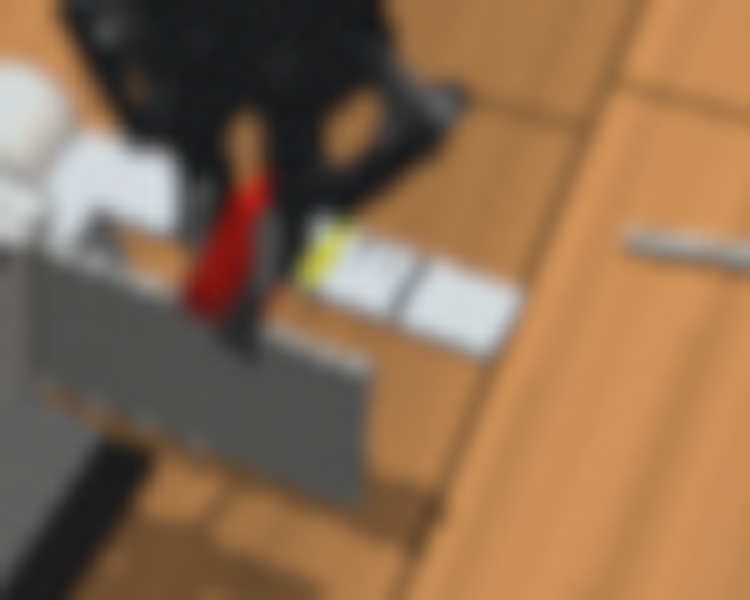

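```bash
python3 -m crank '[[0.005,0,0,0,-3,0,1],[0.004,0,0,0,-2,0,1],[0.003,0,0,0,0,0,1],[0,0,0,0,0,0,1]]' 80; cat > g.py <<'E'
from h import *
p=eyes.get_image("side");cv2.imwrite(f"pics/sideraw_{p['shot']}.png",p["image"][:,:,::-1])
a=cv2.imread("pics/side0.png").astype(np.float32);b=p["image"][:,:,::-1].astype(np.float32)
f=192/np.tan(np.radians(p["vertical_fov"]/2));K=np.array([[f,0,p["cx"]],[0,f,p["cy"]],[0,0,1]])
pr=lambda B:cv2.projectPoints(np.array([b2w(B)]),p["rvec"],p["tvec"],K,p["dist"])[0].ravel()
for name,c,w,h,B in [("plate",(278,194),9,9,[-.16,-.1,.06]),("barleft",(264,175),7,7,[-.1,-.07,.145]),("platebottom",(278,197),11,5,[-.16,-.1,.04])]:
    B=np.array(B);T=cv2.getRectSubPix(a,(w,h),c)
    best=[]
    for g in np.arange(0,.046,.00025):
        d=pr(B-[g,0,0])-pr(B)
        s=[cv2.matchTemplate(cv2.getRectSubPix(b,(w,h),(c[0]+d[0]+ex,c[1]+d[1]+ey)),T,cv2.TM_CCOEFF_NORMED)[0,0] for ex in (0,) for ey in (-.3,0,.3)]
        best.append((max(s),g))
    best.sort(reverse=True);print(name,"px/10mm",np.round(pr(B-[.03,0,0])-pr(B),1),"pred px",np.round(pr(B),1),[(round(float(s),3),round(1000*g,2)) for s,g in best[:3]])
todo([-.13,-.1,.127])
for q in ["gate_grip","half_mark"]:
    print(q,[(np.round(1000*w2b(a["centre"]),1),round(a["confidence"],2)) for a in spotter.mark_of(q,p)[:2]])
cv2.imwrite(f"pics/crop_{p['shot']}.png",cv2.resize(p["image"][150:210,250:325,::-1],None,fx=10,fy=10,interpolation=cv2.INTER_CUBIC))
p=eyes.get_image("top");cv2.imwrite(f"pics/topc_{p['shot']}.png",cv2.resize(p["image"][160:220,270:330,::-1],None,fx=10,fy=10,interpolation=cv2.INTER_CUBIC));print(p['shot'])
E
python3 g.py
```

```text
t: 9.17
tool_pos: [0.5126, -0.0997, 0.305]
tool_rot: [2.338, 2.084, 0.008]
contact_force: [5.9, -0.9, -7.2]
opening: 0.0152
plate px/10mm [8.3 3.3] pred px [283.4 194.5] [(0.979, np.float64(27.25)), (0.979, np.float64(27.0)), (0.979, np.float64(27.5))]
barleft px/10mm [8.7 3.3] pred px [263.6 176.4] [(0.822, np.float64(27.5)), (0.821, np.float64(27.25)), (0.821, np.float64(27.0))]
platebottom px/10mm [8.2 3.3] pred px [283.  198.4] [(0.963, np.float64(26.0)), (0.963, np.float64(25.75)), (0.963, np.float64(25.25))]
t 9.22 tip box mm [-126.9  -99.1  131.6] F [ 7.5 -1.1 -7.2] open 0.0152
 rest rot [0.011 0.002 0.004] shift world [-1.3 -1.2 -4.6] shift tool [-1.3 -1.3  4.6]
 q [-0.33 -0.11  1.95  0.    1.3  -0.22]
gate_grip [(array([-129.9,  -99.4,  142.6]), 0.61), (array([-265.9,  -22.1,   -2.5]), 0.44)]
half_mark [(array([-130.4, -159.1,   88.6]), 0.83)]
14
```

```bash
python3 -m crank '[[0.006,0,0,0,-2,0,1],[0.004,0,0,0,-1.4,0,1],[0,0,0,0,0,0,1],[0,0,0,0,0,0,1],[0,0,0,0,0,0,1]]' 80; python3 g.py
```

```text
t: 9.78
tool_pos: [0.5113, -0.0995, 0.305]
tool_rot: [2.334, 2.081, 0.015]
contact_force: [7.0, -0.3, -5.4]
opening: 0.0155
plate px/10mm [8.3 3.3] pred px [283.4 194.5] [(0.98, np.float64(27.5)), (0.98, np.float64(27.25)), (0.979, np.float64(27.75))]
barleft px/10mm [8.7 3.3] pred px [263.6 176.4] [(0.792, np.float64(27.5)), (0.792, np.float64(27.75)), (0.791, np.float64(27.25))]
platebottom px/10mm [8.2 3.3] pred px [283.  198.4] [(0.962, np.float64(26.0)), (0.962, np.float64(26.25)), (0.962, np.float64(25.75))]
t 9.83 tip box mm [-127.1  -99.1  131.6] F [ 7.   0.  -6.8] open 0.0153
 rest rot [0.018 0.003 0.003] shift world [-0.  -1.4 -4.6] shift tool [-1.3  0.1  4.6]
 q [-0.34 -0.12  1.95  0.    1.29 -0.22]
gate_grip [(array([-134.1,  -95.8,  142.2]), 0.6)]
half_mark [(array([-131.2, -156.7,   86.5]), 0.56)]
16
```

```bash
python3 -m crank '[[0.012,0,0,0,-1.5,0,1],[0.01,0,0,0,-1.5,0,1],[0.008,0,0,0,-1,0,1]]' 80; python3 g.py
```

```text
t: 10.23
tool_pos: [0.5091, -0.0993, 0.305]
tool_rot: [2.344, 2.089, -0.003]
contact_force: [9.9, -0.3, -7.8]
opening: 0.0149
plate px/10mm [8.3 3.3] pred px [283.4 194.5] [(0.981, np.float64(32.25)), (0.981, np.float64(32.0)), (0.981, np.float64(32.5))]
barleft px/10mm [8.7 3.3] pred px [263.6 176.4] [(0.787, np.float64(32.75)), (0.787, np.float64(32.5)), (0.785, np.float64(33.0))]
platebottom px/10mm [8.2 3.3] pred px [283.  198.4] [(0.965, np.float64(30.25)), (0.965, np.float64(30.5)), (0.965, np.float64(30.0))]
t 10.28 tip box mm [-132.5  -99.1  131.6] F [ 7.5 -0.9 -7.4] open 0.0157
 rest rot [-0.     0.003  0.003] shift world [ 2.3 -1.7 -4.6] shift tool [-1.4  2.5  4.6]
 q [-0.34 -0.12  1.95 -0.    1.31 -0.22]
gate_grip [(array([-137.7, -100.8,  144.1]), 0.9)]
half_mark [(array([-267.7,  -23.6,   -3.2]), 0.75), (array([-127.2, -157.6,   86.7]), 0.66)]
18
```

```bash
ls pics; python3 -c "
import cv2,numpy as np
a=cv2.imread('pics/crop_17.png');b=cv2.imread('pics/topc_18.png')
b=cv2.resize(b,(600,600))
cv2.imwrite('pics/cmp.png',cv2.resize(np.hstack([a[:600],b]),(800,356)))"
```

```text
crop_13.png
crop_15.png
crop_17.png
s1.png
s3.png
s4.png
s5.png
s6.png
side0.png
side2.png
sideraw_13.png
sideraw_15.png
sideraw_17.png
t5.png
top0.png
top2.png
topc_14.png
topc_16.png
topc_18.png
```

View pics/cmp.png

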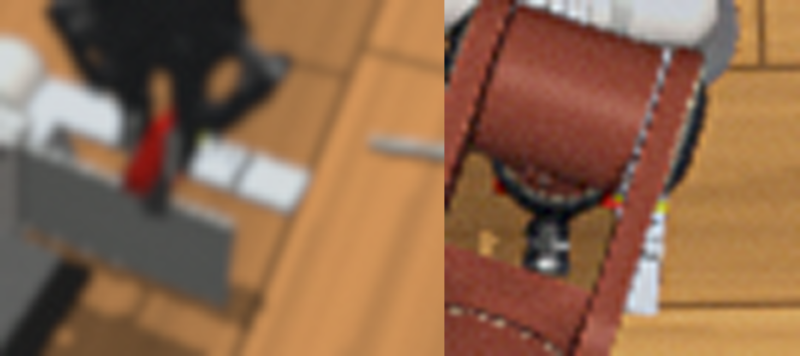

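```bash
python3 -m crank '[[0.006,0,0,0,1.6,0,1]]' 80; python3 g.py; python3 -c "
from h import *
todo([-.1305,-.1,.127])"
```

```text
t: 10.52
tool_pos: [0.511, -0.0995, 0.305]
tool_rot: [2.345, 2.09, -0.006]
contact_force: [7.7, -0.8, -7.5]
opening: 0.0156
plate px/10mm [8.3 3.3] pred px [283.4 194.5] [(0.978, np.float64(30.75)), (0.978, np.float64(31.0)), (0.978, np.float64(31.25))]
barleft px/10mm [8.7 3.3] pred px [263.6 176.4] [(0.801, np.float64(31.25)), (0.8, np.float64(31.0)), (0.8, np.float64(30.75))]
platebottom px/10mm [8.2 3.3] pred px [283.  198.4] [(0.958, np.float64(28.5)), (0.958, np.float64(28.75)), (0.958, np.float64(28.25))]
t 10.57 tip box mm [-130.6  -99.1  131.6] F [ 8.6 -0.3 -7.7] open 0.0153
 rest rot [-0.002  0.003  0.003] shift world [ 0.  -1.4 -4.6] shift tool [-1.4  0.2  4.6]
 q [-0.33 -0.11  1.95 -0.    1.31 -0.22]
gate_grip [(array([-135.4,  -97. ,  140.2]), 0.68)]
half_mark [(array([-128. , -155.4,   85.1]), 0.55)]
20
t 10.72 tip box mm [-130.6  -99.1  131.6] F [ 8.4 -1.4 -8.3] open 0.0155
 rest rot [-0.002  0.003  0.003] shift world [-0.4 -1.3 -4.6] shift tool [-1.4 -0.2  4.6]
 q [-0.33 -0.11  1.95 -0.    1.31 -0.22]
```

```bash
python3 -c "
from h import *
for i in range(16): p=eyes.get_image('side')
todo([-.1305,-.1,.127])
for q in ['lid_edge','gate_grip','half_mark']:
    print(q,[(np.round(1000*w2b(a['centre']),1),round(a['confidence'],2)) for a in spotter.mark_of(q,p)[:1]])
cv2.imwrite('pics/fin.png',cv2.resize(p['image'][100:300,100:350,::-1],None,fx=3,fy=3,interpolation=cv2.INTER_CUBIC))
"; python3 g.py|head -3
```

```text
t 11.52 tip box mm [-130.6  -99.1  131.6] F [ 8.4 -1.1 -7.4] open 0.0155
 rest rot [-0.002  0.003  0.003] shift world [-0.3 -1.3 -4.6] shift tool [-1.3 -0.2  4.6]
 q [-0.33 -0.11  1.95 -0.    1.31 -0.22]
lid_edge [(array([-129.3,  120.1,  126.7]), 0.84)]
gate_grip [(array([-135.3,  -99.6,  141.8]), 0.58)]
half_mark [(array([-128.8, -156.3,   89.4]), 0.69)]
plate px/10mm [8.3 3.3] pred px [283.4 194.5] [(0.977, np.float64(30.5)), (0.976, np.float64(30.75)), (0.976, np.float64(30.25))]
barleft px/10mm [8.7 3.3] pred px [263.6 176.4] [(0.799, np.float64(31.0)), (0.798, np.float64(30.75)), (0.797, np.float64(31.25))]
platebottom px/10mm [8.2 3.3] pred px [283.  198.4] [(0.957, np.float64(28.5)), (0.957, np.float64(28.25)), (0.957, np.float64(28.75))]
```

View pics/fin.png

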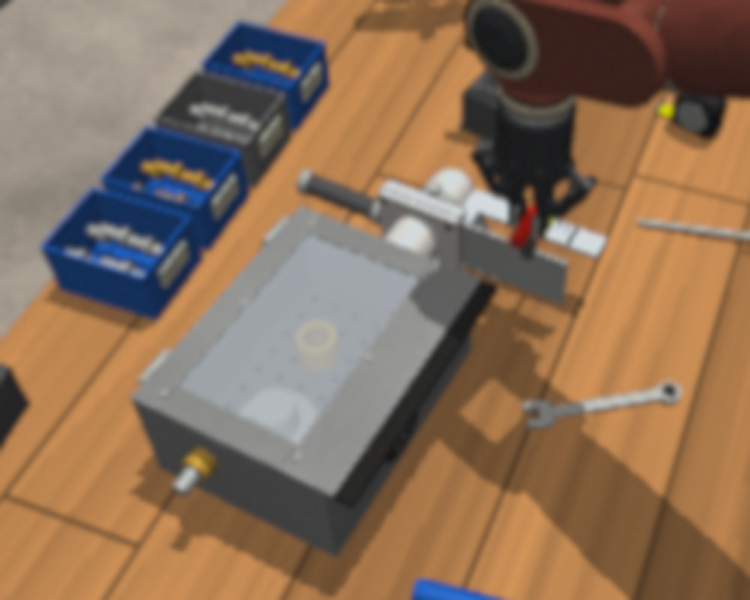

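The view shows the lid flat and the T-bar held at (523,225). The arm was steady for about 0.8 s, so I'm handing in.

```bash
python3 -c "
from h import *
print(ctrl.finish_job())"
```

```text
the job is handed in; nothing more can be done
None
```

The lid is fully shut and the gate is held at about half open. I handed the job in at about 11.7 s with the gripper still clamped on the T-bar at an 80 N grip setting.

- **Lid:** I swung it down with the closed fingertips. It seated at 129 mm with a brief 27 N press, and the pictures and network show it flat on the rim with both parts inside.
- **Gate:** I pulled it only after the lid was shut. The highest opening I measured was about 32 mm, well short of three quarters, and I then eased it back.
- **Final position:** The arm's own position puts the gate at about 30.4 mm. Tracking the shutter and bar in the side camera gave 30.5–31 mm. It held still over about 0.8 s, with roughly 8.4 N of spring pull.
- **Checks that disagreed:**
  - A third image patch, on the shutter's bottom edge, read about 28.5 mm.
  - The network's T-bar mark read about 5 mm further out than the rest. The side camera had put the same mark about 4 mm too far out with the gate shut.
  - The finger and arm hide the pointer in both cameras, so I could not see it directly over the yellow line.
- **Rest of the bench:** I touched nothing else. I only looked at what shows in the side view around the box and did not check every bystander.

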